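# Mesh the grinder's bean hopper, press it home, cover it and switch on

### The arm

A 7-joint arm with a two-finger parallel gripper is mounted at the origin on the work surface. World frame = base frame: x ahead of the robot, y to its left, z up, the work surface at z = 0. Lengths are in m, angles in rad, forces in N, time in s.
With the tool pointing down it reaches from about 0.4 to 0.85 m from the base axis. Payload 6.9 kg.
Tool frame: the origin (TCP) lies at the very end of the fingers, on their centre line; the grasp point (between the pads) lies 19 mm behind it; z points along the fingers, y is the line along which they close (so a half turn about z gives the same grasp; the last joint's range is limited). The gripper opens to 85 mm and grips with 20 to 120 N. Pads are 22 mm wide; open, the fingers measure 114 mm over their backs; the gripper's body (76 mm by 85 mm) begins 54 mm behind the grasp point. The pads swing forward as they close: fully open they stand 13 mm farther back than shut.
Start: joints at [-1.21, 0.507, -0.238, 1.5, 0.126, 1.149, -0.155], TCP at [0.158, 0.605, 0.231] pointing down, gripper open.
Joint ranges: [-3.08, 3.08], [-0.24, 2.05], [-1.43, 1.35], [0, 2.5], [-1.52, 4.66], [0.17, 1.96], [-2.89, 2.89]. Speed limits (rad/s): [2.39, 2.39, 3.14, 3.14, 3.14, 3.14, 3.14].

### API

Orientations are given as a unit quaternion [w, x, y, z].
In Python, from workcell import bot gives the robot as it stands. The module is installed in compiled form; this text tells all that it offers.
- The arm moves only by the shell command python3 -m crank 'ROWS' [FORCE]. ROWS is JSON, a list of rows, each a list of 3 entries, a list of its own where there are three numbers: the shift along the tool's x, y, z in mm, then the turn, a rotation vector about the tool's x, y, z in units of 5 degrees (1.0 is 5 degrees), then the closure in counts, from 0 (fully open) to 255 (shut). In form: [[[dx, dy, dz], [wx, wy, wz], jaw], ...]. A call has 1 to 12 rows; each row is the pose to reach, as a shift and turn from the pose commanded when the call began, along the tool's axes at that moment; what a row does not reach only later rows make up. A row lasts 1/12 s, in which the tool goes at most 41.7 mm and 7.16 degrees, less where a joint would pass 70% of its speed; a pose out of reach is approached as far as the arm can. A call with a gripper value outside its range is refused whole. The fingers move at their own pace and stop on an object; FORCE is the grip in N (left out, the last holds). Time passes only in rows, so rows that repeat a pose let the fingers close. It gives the time, the measured TCP pose, the force, the opening and the grip force at its end, in the units of the state.
- bot.sense(): the state, without advancing time (a new reading comes with each control period).
- bot.get_image(name): name is "side" or "top" or "wrist"; returns a dict with "pixels" (400x640x3 uint8, red, green, blue), "K" (3x3 intrinsics, pixels), "rvec" (rotation vector, rad) and "tvec" (3), from world to camera coordinates, as OpenCV has them; the wrist camera has in their place "tool_from_camera" (4x4, takes a point from camera to tool coordinates, whose origin is the TCP and whose axes are the flange's). Camera axes: x right, y down, z forward; pixel columns grow to the right and rows downward; lengths in m; the calibration is good to about 2 mm. A picture is of the moment at which its call begins: read the wrist's pose just before it. There is no depth.
- bot.finish_job(): hands the job in; it is judged then, once.
Trained networks look in a picture, given as the dict that the camera call returned (one of the last four; its "shot" number tells which), for a name from the list of things; names that differ only in an ending like _2 or _b are one class to them, and where a whole thing is asked for, a point or a joint stands for the part that bears it (a point fixed in the world has none). Each returns a list of dicts, best first, with "conf" (0 to 1); they miss things now and then, are a little off and sometimes report something else, mostly with a low value. They report only what shows in the picture. A call takes as long as a camera call. They do not tell look-alikes from the thing itself.
- bot.masks_of(thing, picture): "pixels" (400x640 bool, what is visible of it) and "rect" ([left, top, right, bottom] in pixels, round what is visible of it).
The state is a dict: "clock": time; "joints": joint angles; "joint_vel": joint speeds; "effort": joint torques, N m; "position": TCP position; "tool_rot": TCP orientation; "wrist_force": force on the tool from outside, world axes, zero at the start; "torque": the same for the moment, N m; "grip_width": finger opening in m; "finger_force": force on a finger pad.
Only numpy, scipy, OpenCV 4.12 (cv2) and the standard library are available. Lean on these libraries where they do the work, as an engineer would, in place of code of your own. Each camera call takes 0.05 s, during which the arm holds its last target. There are 200 camera calls.

### The job

The bean hopper was put back on the coffee grinder with its teeth standing over the steel blocks: without lifting it off, push one of its wings round until every tooth is over a gap, then press the hopper down until it is fully home. Then set (do not drop) the bamboo lid on the hopper so that it lies flat on the rim, and last of all push the toggle switch at the grinder's side over to its other end. Leave the kettle, the cup and the canister where they are.

Things in the scene. Friction and masses are not known exactly. Their poses are not given: they have to be found in the camera images.
- grinder: Fixed black coffee grinder, body 170 (x) x 150 (y) x 160 mm tall; origin at the centre of its underside on the shelf, z up, x towards its back (away from the robot at yaw 0). The hopper's vertical axis passes through the origin. A black pod, 90 mm high, on its right side (-y) carries the switch.
- crown (a point): Centre of the grinder's flat top, on the hopper's axis, 160 mm up; axes as the grinder's. Around it stand six steel blocks, 14 mm high, 22 mm wide, 46 to 66 mm from the axis, centred at 30, 90, 150... degrees from +x; the gaps are at 0, 60, 120... degrees. The bore in the middle has a rubber seal that carries the hopper and slides down at a push of 5 to 8 N; no spring back.
- hopper: Loose grey plastic hopper, 0.3 kg; origin on its axis at the undersides of its six equal teeth (10 mm high, 18 wide, reaching out to 66 mm, at 0, 60, 120... degrees from +x; z up). Any tooth fits any gap, play 5 degrees each way. Starts 18 mm above point crown (4 mm clear of the blocks), fully home 0. A foot 44 mm wide in the bore centres it; it turns easily and stays where left.
- hub (a point): Centre of the top of the hopper's flat round hub, 36 mm in diameter, the place to press; 23 mm above the hopper's origin. It stands in an open cup (floor 15 mm above the hopper's origin, 82 mm inside and 92 mm outside diameter) whose rim is 44 mm above the hopper's origin.
- wing (a point): Middle of the outer part of one of the hopper's two upright wings, 74 mm from the axis along the hopper's +x, 33 mm above its origin. Each wing is a flat plate 10 mm thick along +x or -x, from 46 to 88 mm from the axis and 22 to 44 mm above the hopper's origin, straight above a tooth.
- lid: Loose round bamboo lid, 0.14 kg, lying flat on the shelf. Origin at the centre of its underside, z up: a plug 70 mm in diameter, 6 mm high; on it a disc 104 mm in diameter, 10 mm thick; on it a round knob 26 mm in diameter, 44 mm high (16 to 60 mm up). Seated, the plug is inside the hopper's cup, the disc on its rim, and the origin 38 mm above the hopper's origin.
- lid_knob (a point): Point on the axis of the lid's knob where to grip it: 40 mm above the lid's underside, 24 mm above the disc's top, 20 mm below the knob's top.
- switch (a joint): Toggle switch on the pod at the grinder's right side: about 0 to 0.15 rad = off, leaning to the grinder's front (-x, towards the robot); 1.0 rad = on, leaning to its back (+x). Stays where it is left; needs about 1 N at the tip.
- switch_tip (a point): Centre of the ball, 26 mm in diameter, at the end of the switch's lever. Lever 80 mm long; its pivot lies 107 mm to the right (-y) of the hopper's axis and 112 mm above the grinder's origin. The ball swings from 38 mm in front (-x) of the pivot to 38 mm behind it, 70 to 80 mm above it.
- kettle: Steel pour-over kettle, base 132 mm in diameter, 137 mm tall, with spout (to +x) and handle; bystander. Origin at the centre of its underside.
- cup: Terracotta cup, 76 mm in diameter, 85 mm tall; bystander. Origin at the centre of its underside.
- canister: Clear plastic canister, 102 mm in diameter, 140 mm tall, with a steel latch; bystander. Origin at the centre of its underside.
There are look-alikes about, which are no part of the job. Leave any red or yellow look-alike of the lid alone.

How it is judged:
On the way, in this order (a step that is already met when the one before it is completed fails the run):
1. the hopper's teeth are in the gaps and it is fully home (z of hopper in the frame of grinder below 0.1635 m and horizontal distance between hopper and grinder below 0.005 m and angle between hopper's own z axis and vertical below 0.05 rad), for 0.2 s.
2. the lid lies flat on the hopper, let go (all of step 1 and z of lid_knob in the frame of hopper between 0.074 and 0.0815 m and horizontal distance between lid and hopper below 0.01 m and angle between lid's own z axis and vertical below 0.05 rad and contact force between the fingers and lid below 0.2 N and linear speed of lid below 0.02 m/s), for 0.2 s.
3. the switch is over to its back end (value of joint switch above 0.8 rad), for 0.1 s.
At the end, for the whole second after the job is handed in: The hopper is fully home (tooth undersides within 3.5 mm of the grinder's top, within 5 mm of the axis, level within 0.05 rad), the lid lies on its rim, centred within 10 mm and level within 0.05 rad, let go and at rest, and the switch is past 0.8 of its 1.0 rad (all of step 2 and value of joint switch above 0.8 rad and linear speed of hopper below 0.02 m/s); the robot touches nothing.
It fails at once if the hopper is lifted off (more than 20 mm above its start height) (z of hopper in the frame of grinder above 0.198 m).
It fails at once if the lid is dropped onto the hopper (faster than 0.5 m/s above it) (linear speed of lid above 0.5 m/s and horizontal distance between lid and hopper below 0.02 m).
It fails at once if kettle, cup or canister moved more than 30 mm (distance of any of kettle, cup, canister from where it was at the start of the episode above 0.03 m).
It also fails if it takes over 69 s, if anything falls off the work surface, if the arm or the gripper's body presses on something with over 40 N, if the wrist force passes 120 N, or if a joint passes its speed limit or range.

## Working session

There is one attempt and no reset: what is moved stays moved. The work goes in short steps, Python scripts to look and compute and a shell command to move; the robot and the scene stay as the last step left them, time stands still between calls to the robot, and variables do not carry over. Pictures are saved under pics/ and viewed, at most 12 in all, crops included, and the job is handed in when it is done.

```bash
mkdir -p pics
cat > h.py <<'E'
import numpy as np, cv2
from workcell import bot
from scipy.spatial.transform import Rotation as R
def P(im):
    if 'rvec' in im:
        return im['K']@np.c_[cv2.Rodrigues(np.array(im['rvec'],float))[0],np.array(im['tvec'],float).reshape(3)]
def save(im,n): cv2.imwrite('pics/'+n,im['pixels'][:,:,::-1])
def Pw(im,s):
    q=s['tool_rot'];T=np.eye(4);T[:3,:3]=R.from_quat([q[1],q[2],q[3],q[0]]).as_matrix();T[:3,3]=s['position']
    W=np.linalg.inv(T@np.array(im['tool_from_camera']));return im['K']@W[:3]
def ray_z(Pm,uv,z):
    A=np.c_[Pm[:,:2],-np.array([uv[0],uv[1],1.])];x=np.linalg.solve(A,-(Pm[:,2]*z+Pm[:,3]));return x[:2]
def tri(P1,a,P2,b):
    X=cv2.triangulatePoints(P1,P2,np.array(a,float).reshape(2,1),np.array(b,float).reshape(2,1))[:,0];return X[:3]/X[3]
def proj(Pm,X): x=Pm@np.r_[X,1];return x[:2]/x[2]
E
python3 - <<'E'
from h import *
s=bot.sense();print({k:np.round(v,3).tolist() for k,v in s.items()})
o=[]
for n in ['side','top']:
    im=bot.get_image(n);save(im,n+'0.png');o.append(im['pixels'])
    Pm=P(im);C=-np.linalg.inv(Pm[:,:3])@Pm[:,3];print(n,C.round(3))
    for t in ['grinder','hopper','lid','switch','kettle','cup','canister','wing','lid_knob','switch_tip']:
        for m in bot.masks_of(t,im)[:3]:
            ys,xs=np.nonzero(m['pixels']);print(n,t,round(m['conf'],2),np.round(m['rect']).tolist(),xs.mean().round(1),ys.mean().round(1),len(xs),ray_z(Pm,(xs.mean(),ys.mean()),0).round(3))
E
```

```text
{'clock': 0.0, 'joints': [-1.209, 0.508, -0.237, 1.501, 0.126, 1.149, -0.155], 'joint_vel': [-0.002, -0.002, -0.001, 0.0, -0.001, 0.0, 0.001], 'effort': [0.001, -62.06, -2.186, -24.966, 0.013, 0.012, 0.0], 'position': [0.158, 0.604, 0.23], 'tool_rot': [-0.0, 0.128, 0.992, -0.001], 'wrist_force': [0.087, 0.626, 0.482], 'torque': [-0.059, 0.003, -0.058], 'finger_force': 0.0, 'grip_width': 0.085}
side [ 0.051 -0.878  1.044]
side grinder 0.87 [315.0, 164.0, 389.0, 246.0] 352.1 203.5 4246 [0.594 0.022]
side grinder 0.24 [355.0, 272.0, 396.0, 333.0] 373.7 302.1 2246 [ 0.471 -0.334]
side hopper 0.82 [332.0, 143.0, 374.0, 187.0] 352.7 165.4 1047 [0.688 0.194]
side lid 0.83 [277.0, 163.0, 307.0, 184.0] 292.8 173.8 532 [0.473 0.241]
side lid 0.76 [322.0, 143.0, 342.0, 164.0] 328.9 156.3 237 [0.632 0.276]
side lid 0.58 [230.0, 175.0, 262.0, 197.0] 247.0 185.3 588 [0.308 0.251]
side switch 0.64 [351.0, 195.0, 367.0, 208.0] 357.7 199.1 130 [0.621 0.033]
side kettle 0.95 [417.0, 264.0, 465.0, 342.0] 442.9 309.2 2644 [ 0.627 -0.431]
side cup 0.95 [268.0, 114.0, 286.0, 141.0] 278.0 127.1 490 [0.528 
[... 1474 characters left out ...]
 -0.468]
top cup 0.62 [165.0, 169.0, 192.0, 199.0] 179.3 185.4 525 [0.515 0.477]
top cup 0.62 [298.0, 133.0, 370.0, 202.0] 332.3 173.4 2385 [ 0.572 -0.039]
top canister 0.77 [415.0, 193.0, 460.0, 228.0] 439.5 211.7 1142 [ 0.451 -0.404]
top wing 0.86 [295.0, 142.0, 355.0, 183.0] 325.8 160.8 1097 [ 0.615 -0.015]
top lid_knob 0.84 [232.0, 235.0, 268.0, 266.0] 247.5 249.6 832 [0.306 0.236]
top lid_knob 0.65 [240.0, 142.0, 269.0, 167.0] 253.8 154.5 723 [0.63  0.232]
top lid_knob 0.45 [161.0, 175.0, 189.0, 199.0] 179.0 185.2 540 [0.515 0.478]
top switch_tip 0.5 [356.0, 170.0, 366.0, 185.0] 360.1 177.5 74 [ 0.56  -0.134]
top switch_tip 0.26 [238.0, 185.0, 271.0, 215.0] 252.7 200.2 759 [0.472 0.227]
```

View pics/side0.png

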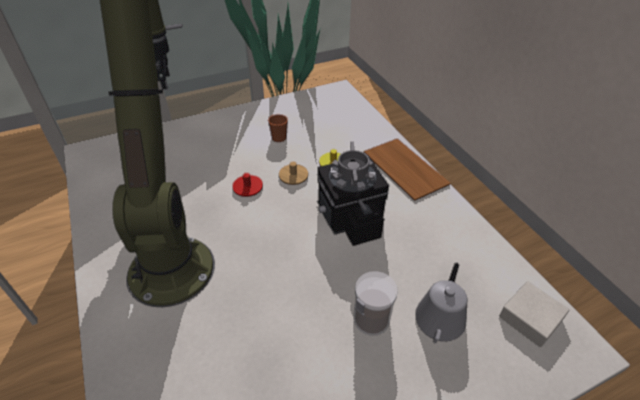

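View pics/top0.png

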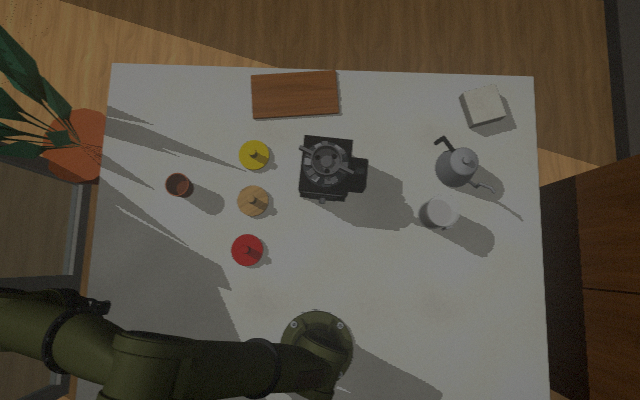

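The top view shows the tan lid at (253,201), between the yellow lid (255,155) and the red lid (247,250). The hopper is on the grinder at about (326,160), with the toggle at (360,178). In the side view the lid is at (293,174), the hopper at (353,160) and the toggle at (358,199). Next I'll triangulate roughly and enlarge the grinder.

Run:
```python
from h import *
a=bot.get_image('side');b=bot.get_image('top');Pa,Pb=P(a),P(b)
for n,u,v in [('hop',(352.7,165.2),(326,160.8)),('lid',(292.8,173.8),(253.2,200)),('sw',(358,199.1),(360.3,177.6))]:
    X=tri(Pa,u,Pb,v);print(n,X.round(3),proj(Pa,X)-u,proj(Pb,X)-v)
print('hop z.21',ray_z(Pb,(326,160.8),.21))
c=b['pixels'][125:215,285:385];d=a['pixels'][130:250,305:405]
cv2.imwrite('pics/c1.png',np.hstack([cv2.resize(c,(400,360),interpolation=2),cv2.resize(d,(300,360),interpolation=2)])[:,:,::-1])
s=bot.sense()
Rm=R.from_quat(np.roll(s['tool_rot'],-1)).as_matrix();print(Rm.round(3))
w=bot.get_image('wrist');print(np.array(w['tool_from_camera']).round(3),w['K'])
print('move mm',(Rm.T@(np.array([.56,.0,.5])-s['position'])*1000).round())
```

```text
hop [ 0.566 -0.012  0.201] [ 0.18570149 -0.04339463] [-0.0751927   0.19925495]
lid [0.468 0.224 0.016] [ 0.44137129 -0.07615896] [-0.15956585  0.50111628]
sw [ 0.527 -0.117  0.172] [-0.41804826  0.09472123] [ 0.15863777 -0.41940954]
hop z.21 [ 0.56448034 -0.01202158]
[[-0.967  0.253 -0.   ]
 [ 0.253  0.967 -0.   ]
 [ 0.    -0.    -1.   ]]
[[-0.    -0.963 -0.27   0.068]
 [ 1.    -0.     0.    -0.   ]
 [-0.    -0.27   0.963 -0.144]
 [ 0.     0.     0.     1.   ]] [[346.90140029   0.         321.41798374]
 [  0.         346.90140029 195.35906431]
 [  0.           0.           1.        ]]
move mm [-542. -483. -269.]
```

View pics/c1.png

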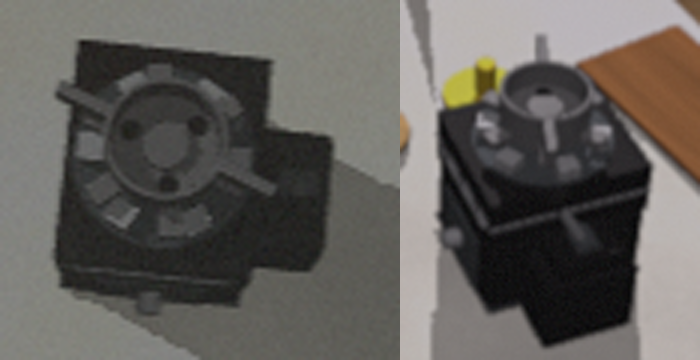

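```bash
python3 -m crank '[[[-70,-60,-60],[0,0,0],0],[[-509,-439,-220],[0,0,-2.94],0],[[-509,-439,-220],[0,0,-2.94],0],[[-509,-439,-220],[0,0,-2.94],0],[[-509,-439,-220],[0,0,-2.94],0],[[-509,-439,-220],[0,0,-2.94],0],[[-509,-439,-220],[0,0,-2.94],0],[[-509,-439,-220],[0,0,-2.94],0],[[-509,-439,-220],[0,0,-2.94],0],[[-509,-439,-220],[0,0,-2.94],0],[[-509,-439,-220],[0,0,-2.94],0],[[-509,-439,-220],[0,0,-2.94],0]]'
```

```text
clock: 2.25
position: [0.427, 0.2135, 0.3906]
tool_rot: [0.0, -0.0, 1.0, 0.0]
wrist_force: [0.3, 0.9, -0.5]
grip_width: 0.0856
finger_force: 0.0
```

```bash
cat > look.py <<'E'
from h import *; import sys,pickle
s=bot.sense();im=bot.get_image('wrist');save(im,sys.argv[1]+'.png')
Pm=Pw(im,s);d={'P':Pm,'s':s,'pix':im['pixels']}
for t in sys.argv[2:]:
    d[t]=[]
    for m in bot.masks_of(t,im)[:3]:
        ys,xs=np.nonzero(m['pixels']);c=(xs.mean(),ys.mean());d[t].append((c,m['rect'],m['pixels']))
        print(t,round(m['conf'],2),np.round(m['rect']).tolist(),np.round(c,1),len(xs),ray_z(Pm,c,float(0.02)).round(3),ray_z(Pm,c,.2).round(3))
pickle.dump(d,open(sys.argv[1]+'.pkl','wb'));print(s['position'],s['clock'])
E
python3 look.py w1 lid
```

```text
lid 0.86 [295.0, 144.0, 362.0, 203.0] [329.5 172.7] 3555 [0.467 0.226] [0.429 0.221]
lid 0.83 [304.0, 16.0, 373.0, 97.0] [337.5  58.2] 4629 [0.305 0.235] [0.324 0.228]
lid 0.71 [301.0, 237.0, 363.0, 297.0] [331.4 265.7] 2973 [0.622 0.23 ] [0.53  0.224]
[0.42700915 0.21349519 0.39059034] 2.25
```

```bash
python3 -m crank '[[[-113,-180,-60],[0,0,0],0],[[-113,-180,-60],[0,0,0],0],[[-113,-180,-60],[0,0,0],0],[[-113,-180,-60],[0,0,0],0],[[-113,-180,-60],[0,0,0],0],[[-113,-180,-60],[0,0,0],0],[[-113,-180,-60],[0,0,0],0],[[-113,-180,-60],[0,0,0],0]]'; python3 look.py w2 lid hopper grinder switch_tip
```

```text
clock: 3.02
position: [0.5396, 0.0358, 0.4491]
tool_rot: [-0.0, 0.0, 1.0, 0.0]
wrist_force: [-0.3, 0.5, -0.4]
grip_width: 0.0853
finger_force: 0.0
lid 0.96 [426.0, 0.0, 484.0, 21.0] [453.5   8.5] 997 [0.342 0.233] [0.383 0.171]
lid 0.87 [406.0, 68.0, 469.0, 128.0] [439.4  97. ] 3418 [0.469 0.223] [0.47  0.164]
lid 0.78 [404.0, 165.0, 465.0, 221.0] [433.9 191.2] 2831 [0.624 0.228] [0.576 0.167]
hopper 0.65 [201.0, 123.0, 350.0, 233.0] [278.6 183.2] 7456 [ 0.61  -0.037] [ 0.566 -0.014]
grinder 0.73 [179.0, 94.0, 350.0, 241.0] [271.3 158.1] 10885 [ 0.567 -0.048] [ 0.537 -0.022]
switch_tip 0.59 [179.0, 133.0, 211.0, 163.0] [192.6 145.2] 488 [ 0.545 -0.177] [ 0.522 -0.11 ]
[0.5395591  0.03580538 0.44907114] 3.0167
```

View pics/w2.png

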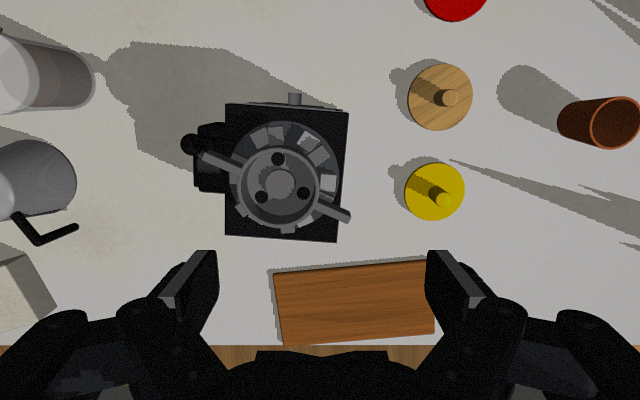

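The wrist view shows the hopper hub at about (279,182), with wings running from (203,157) to (348,217). The toggle ball is at (190,145) and the tan lid at (440,97). I'll rectify this onto the rim and block planes.

```bash
cat > rect.py <<'E'
from h import *; import sys,pickle
d=pickle.load(open(sys.argv[1]+'.pkl','rb'));Pm=d['P'];cx,cy=.565,-.013
out=[]
for z in [.222,.174]:
    # map px (400x400, 2px/mm): col right=-y, row down=-x
    S=np.array([[0,-.0005,cx+.1],[-.0005,0,cy+.1],[0,0,1]])
    H=np.c_[Pm[:,:2],Pm[:,2]*z+Pm[:,3]]@S
    o=cv2.warpPerspective(d['pix'],np.linalg.inv(H),(400,400));o=np.clip(o.astype(float)*1.8,0,255).astype(np.uint8)
    cv2.circle(o,(200,200),2,(255,0,0),-1)
    for k in range(0,400,50): o[k,::8]=(0,160,0);o[::8,k]=(0,160,0)
    out.append(o)
cv2.imwrite('pics/'+sys.argv[1]+'r.png',np.hstack(out)[:,:,::-1])
E
python3 rect.py w2
```

```text
(no output)
```

View pics/w2r.png

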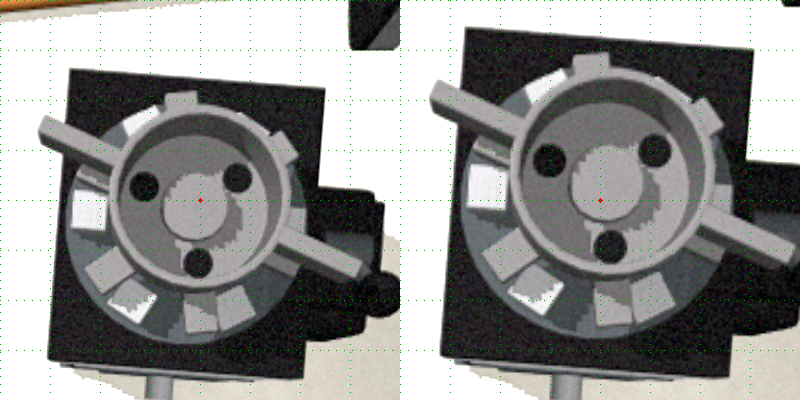

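The rim circle is 90 mm across (92 expected) and the wing span is 176 mm, which matches. The hopper axis is at about (0.5665, -0.013). The grinder yaw is about -4.4° and the wings lie at 65.6°, so the hopper must turn about 10° clockwise. I'll push the +y wing away from the robot with closed fingers.

```bash
python3 -m crank '[[[-28,38,20],[0,0,1.4],255],[[-28,38,60],[0,0,2.8],255],[[-28,38,100],[0,0,4.2],255],[[-28,38,140],[0,0,5.6],255],[[-28,38,180],[0,0,6.9],255],[[-28,38,215],[0,0,6.9],255],[[-28,38,244],[0,0,6.9],255],[[-28,38,244],[0,0,6.9],255],[[-28,38,244],[0,0,6.9],255]]' 30
```

```text
clock: 4.02
position: [0.5666, 0.0743, 0.2051]
tool_rot: [-0.001, 0.296, 0.955, -0.001]
wrist_force: [0.9, 0.6, 0.7]
grip_width: -0.0
finger_force: 0.0
```

```bash
python3 -m crank '[[[-10,0,0],[0,0,0],255],[[-16,0,0],[0,0,0],255],[[-20,0,0],[0,0,0],255],[[-24,0,0],[0,0,0],255],[[-27,0,0],[0,0,0],255],[[-30,0,0],[0,0,0],255],[[-33,0,0],[0,0,0],255],[[-33,0,0],[0,0,0],255],[[-33,0,0],[0,0,0],255]]'; python3 -m crank '[[[15,0,0],[0,0,0],255],[[30,0,-20],[0,0,0],255],[[50,-20,-60],[0,0,0],255],[[60,-60,-100],[0,0,-1.4],255],[[60,-80,-140],[0,0,-2.8],255],[[60,-80,-180],[0,0,-4.2],255],[[60,-80,-180],[0,0,-5.6],255],[[60,-80,-180],[0,0,-6.9],255],[[60,-80,-180],[0,0,-6.9],255],[[60,-80,-180],[0,0,-6.9],255]]'; python3 look.py w3 switch_tip; python3 rect.py w3
```

```text
clock: 4.77
position: [0.5947, 0.0547, 0.2054]
tool_rot: [-0.0, 0.296, 0.955, -0.0]
wrist_force: [0.0, -0.4, -0.2]
grip_width: 0.0001
finger_force: 0.0
clock: 5.6
position: [0.4996, 0.0228, 0.3853]
tool_rot: [-0.0, 0.001, 1.0, 0.0]
wrist_force: [-0.5, -0.1, 0.1]
grip_width: 0.0001
finger_force: 0.0
switch_tip 0.68 [173.0, 176.0, 208.0, 204.0] [187.7 192.6] 627 [ 0.568 -0.181] [ 0.52  -0.109]
[0.49963582 0.02281416 0.38528437] 5.6
```

View pics/w3r.png

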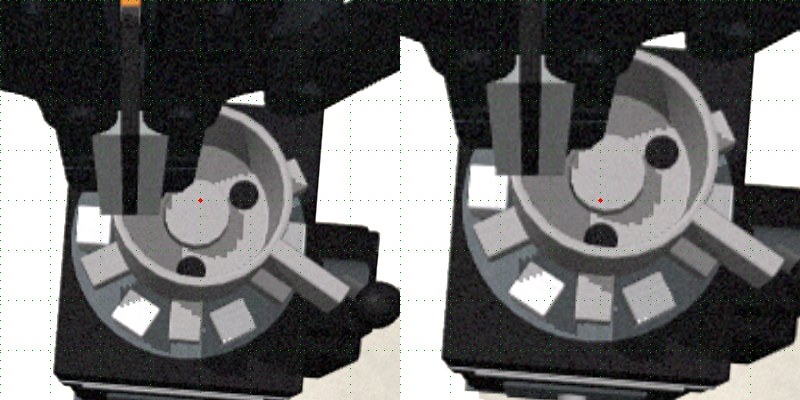

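The teeth now sit midway between the blocks: the tooth at (594,298) lies between blocks at (537,285) and (650,298). The hub interpolates to an axis at (0.567, -0.0135). Next is the press.

```bash
python3 -m crank '[[[-35,-18,20],[0,0,0],255],[[-67,-36,50],[0,0,0],255],[[-67,-36,90],[0,0,0],255],[[-67,-36,130],[0,0,0],255],[[-67,-36,160],[0,0,0],255],[[-67,-36,174],[0,0,0],255],[[-67,-36,180],[0,0,0],255],[[-67,-36,184],[0,0,0],255],[[-67,-36,188],[0,0,0],255],[[-67,-36,192],[0,0,0],255],[[-67,-36,195],[0,0,0],255],[[-67,-36,195],[0,0,0],255]]'
```

```text
clock: 6.7
position: [0.567, -0.013, 0.1916]
tool_rot: [0.0, 0.0, 1.0, -0.0]
wrist_force: [0.1, 0.8, -0.1]
grip_width: 0.0003
finger_force: 0.0
```

```bash
python3 -m crank '[[[0,0,2],[0,0,0],255],[[0,0,4],[0,0,0],255],[[0,0,6],[0,0,0],255],[[0,0,7],[0,0,0],255],[[0,0,8],[0,0,0],255],[[0,0,8],[0,0,0],255],[[0,0,8],[0,0,0],255]]'
```

```text
clock: 7.28
position: [0.568, -0.013, 0.1837]
tool_rot: [0.001, -0.0, 1.0, 0.0]
wrist_force: [-0.3, -0.4, 6.4]
grip_width: 0.0006
finger_force: 2.8
```

```bash
python3 -m crank '[[[0,0,1],[0,0,0],255],[[0,0,2],[0,0,0],255],[[0,0,3],[0,0,0],255],[[0,0,3],[0,0,0],255]]'
```

```text
clock: 7.62
position: [0.568, -0.013, 0.183]
tool_rot: [0.002, -0.0, 1.0, 0.0]
wrist_force: [-7.8, 0.9, 24.8]
grip_width: -0.0
finger_force: 12.2
```

The hopper is home: the tool stopped at z 0.183, exactly hub height at home, and the force rose sharply. Next is the lid.

```bash
python3 -m crank '[[[0,0,-40],[0,0,0],255],[[0,0,-80],[0,0,0],255],[[0,10,-115],[0,0,0],0],[[30,60,-120],[0,0,0],0],[[60,120,-120],[0,0,0],0],[[80,170,-110],[0,0,0],0],[[95,210,-90],[0,0,0],0],[[100,237,-50],[0,0,0],0],[[100,237,-10],[0,0,0],0],[[100,237,20],[0,0,0],0],[[100,237,20],[0,0,0],0],[[100,237,20],[0,0,0],0]]'; python3 look.py w4 lid lid_knob
python3 - <<'E'
from h import *; import pickle
d=pickle.load(open('w4.pkl','rb'));g=d['pix'];Pm=d['P']
m=d['lid'][0][2].astype(np.uint8)
c=max(cv2.findContours(m,0,1)[0],key=cv2.contourArea)
# outline cut by rect
print(cv2.fitEllipse(c))
d2=pickle.load(open('w1.pkl','rb'))
print('tri',tri(Pm,d['lid'][0][0],d2['P'],d2['lid'][0][0]).round(4))
for X in [(.468,.224,.016),(.468,.224,.06)]: print(proj(Pm,X).round(1))
E
```

```text
clock: 8.62
position: [0.463, 0.2253, 0.1549]
tool_rot: [-0.004, -0.002, 1.0, -0.001]
wrist_force: [-0.4, -0.3, -0.1]
grip_width: 0.0857
finger_force: 0.0
lid 0.93 [274.0, 299.0, 379.0, 355.0] [325.8 328.9] 4675 [0.6   0.229] [0.468 0.227]
lid 0.83 [276.0, 0.0, 404.0, 51.0] [337.4  20.8] 4941 [0.339 0.236] [0.375 0.229]
lid 0.62 [260.0, 132.0, 382.0, 247.0] [322.6 189.1] 11394 [0.466 0.226] [0.421 0.225]
lid_knob 0.97 [268.0, 0.0, 404.0, 52.0] [337.1  20.8] 4962 [0.339 0.236] [0.375 0.229]
[0.46302921 0.22528929 0.15488846] 8.6167
((325.8545227050781, 328.6743469238281), (56.41551971435547, 110.5638427734375), 90.06179809570312)
tri [0.4135 0.2223 0.2748]
[320.7 190.1]
[320.4 205.2]
```

View pics/w4.png

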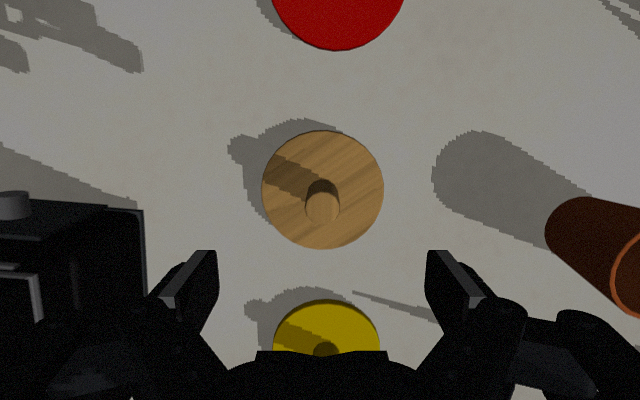

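The picture shows the tan lid with its disc centred at about (323,189) and the knob top at (322,207); the fingers are wide open at the lower left and right.

Run:
```python
from h import *; import pickle
d=pickle.load(open('w4.pkl','rb'));Pm=d['P']
def ell(m):
    c=max(cv2.findContours(m.astype(np.uint8),0,1)[0],key=cv2.contourArea);return cv2.fitEllipse(c)
e=ell(d['lid'][2][2]);print(e, ray_z(Pm,e[0],.016).round(4), ray_z(Pm,(322,207),.06).round(4))
for n,i in [('w1',0),('w2',1)]:
    d2=pickle.load(open(n+'.pkl','rb'));e2=ell(d2['lid'][i][2]);print(n,tri(Pm,e[0],d2['P'],e2[0]).round(4))
```

```text
((322.5652160644531, 189.1046600341797), (118.03034973144531, 121.10888671875), 99.55534362792969) [0.4671 0.2256] [0.4693 0.2251]
w1 [ 0.472   0.2258 -0.0028]
w2 [0.4686 0.2258 0.0115]
```

```bash
python3 -m crank '[[[-3,0,30],[0,0,0],0],[[-3,0,60],[0,0,0],0],[[-3,0,80],[0,0,0],0],[[-3,0,90],[0,0,0],0],[[-3,0,90],[0,0,0],0],[[-3,0,90],[0,0,0],0]]'
```

```text
clock: 9.27
position: [0.4712, 0.2235, 0.071]
tool_rot: [0.001, 0.0, 1.0, 0.0]
wrist_force: [-0.4, 0.0, 1.0]
grip_width: 0.0855
finger_force: 0.0
```

```bash
python3 -m crank '[[[3,2,15],[0,0,0],0],[[3,2,30],[0,0,0],0],[[3,2,42],[0,0,0],0],[[3,2,49],[0,0,0],0],[[3,2,49],[0,0,0],0],[[3,2,49],[0,0,0],255],[[3,2,49],[0,0,0],255],[[3,2,49],[0,0,0],255],[[3,2,49],[0,0,0],255],[[3,2,49],[0,0,0],255],[[3,2,49],[0,0,0],255],[[3,2,49],[0,0,0],255]]' 40
```

```text
clock: 10.27
position: [0.4671, 0.2258, 0.0211]
tool_rot: [0.0, -0.0, 1.0, 0.0]
wrist_force: [-0.8, -0.2, 5.2]
grip_width: 0.025
finger_force: 39.0
```

```bash
python3 -m crank '[[[0,0,-15],[0,0,0],255],[[0,0,-50],[0,0,0],255],[[0,0,-88],[0,0,0],255],[[0,0,-126],[0,0,0],255],[[0,0,-164],[0,0,0],255],[[0,0,-202],[0,0,0],255],[[0,0,-240],[0,0,0],255],[[-10,-30,-265],[0,0,0],255],[[-25,-60,-270],[0,0,0],255],[[-38,-90,-270],[0,0,0],255],[[-50,-120,-270],[0,0,0],255],[[-55,-130,-270],[0,0,0],255]]'
```

```text
clock: 11.27
position: [0.523, 0.09, 0.2906]
tool_rot: [0.0, 0.003, 1.0, -0.002]
wrist_force: [-0.1, -0.8, -1.7]
grip_width: 0.0251
finger_force: 39.7
```

```bash
python3 -m crank '[[[-10,-24,0],[0,0,0],255],[[-19,-46,0],[0,0,0],255],[[-28,-68,0],[0,0,0],255],[[-36,-86,0],[0,0,0],255],[[-42,-99,0],[0,0,0],255],[[-45,-106,0],[0,0,0],255],[[-45,-109,0],[0,0,0],255],[[-45,-109,0],[0,0,0],255],[[-45,-109,0],[0,0,0],255]]'; python3 look.py w5 lid
python3 - <<'E'
from h import *; import pickle
b=bot.get_image('top');a=bot.get_image('side')
for n,im in (('top',b),('side',a)):
    for t in ('hopper','lid'):
        for m in bot.masks_of(t,im)[:2]: print(n,t,round(m['conf'],2),m['rect'])
w=pickle.load(open('w5.pkl','rb'))['pix'][100:400,120:520]
cv2.imwrite('pics/c5.png',np.hstack([w,cv2.resize(a['pixels'][110:210,300:400],(300,300),interpolation=2)])[:,:,::-1])
E
```

```text
clock: 12.02
position: [0.5666, -0.012, 0.2905]
tool_rot: [-0.0, -0.001, 1.0, 0.0]
wrist_force: [-0.1, 0.4, -2.1]
grip_width: 0.0253
finger_force: 39.7
lid 0.81 [471.0, 163.0, 551.0, 245.0] [512.2 203.1] 5250 [0.624 0.226] [0.569 0.122]
lid 0.62 [211.0, 146.0, 433.0, 348.0] [321.6 233.2] 27420 [ 0.664 -0.012] [ 0.592 -0.012]
[ 0.56659348 -0.01198342  0.29045983] 12.0167
top lid 0.92 [230.3, 233.1, 265.3, 266.5]
top lid 0.56 [238.0, 138.7, 269.6, 167.3]
side hopper 0.67 [331.6, 158.3, 369.0, 189.3]
side hopper 0.36 [419.2, 263.0, 466.3, 340.8]
side lid 0.98 [233.9, 174.6, 261.8, 199.2]
side lid 0.8 [339.2, 129.2, 374.4, 157.3]
```

View pics/c5.png

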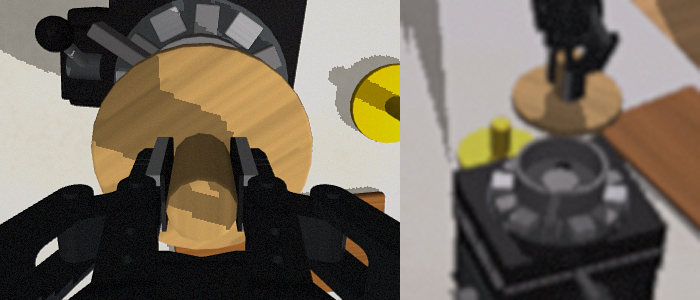

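The lid hangs level in the gripper above the hopper; its disc edge spans columns 211–433 and its front edge is at row 146. The side crop shows the hopper seated low among the blocks. Now I'll check the lid's centre in hand.

Run:
```python
from h import *; import pickle
d=pickle.load(open('w5.pkl','rb'));Pm=d['P'];print(d['s']['position'])
m=d['lid'][1][2];z=.2855
c=max(cv2.findContours(m.astype(np.uint8),0,1)[0],key=cv2.contourArea)[:,0].astype(float)
c=c[c[:,1]<255]
X=np.array([ray_z(Pm,p,z) for p in c])
A=np.c_[2*X,np.ones(len(X))];q=np.linalg.lstsq(A,(X**2).sum(1),rcond=None)[0];print('centre',q[:2].round(4),'r',np.sqrt(q[2]+q[0]**2+q[1]**2).round(4))
```

```text
[ 0.56659348 -0.01198342  0.29045983]
centre [ 0.5509 -0.0123] r 0.038
```

Run:
```python
from h import *; import pickle
from scipy.optimize import least_squares
d=pickle.load(open('w5.pkl','rb'));Pm=d['P'];m=d['lid'][1][2]
p=[]
for c in range(215,432,4):
    r=np.nonzero(m[:,c])[0]
    if len(r) and r[0]<240: p.append((c,r[0]))
for z in (.2855,.2755):
    X=np.array([ray_z(Pm,q,z) for q in p])
    s=least_squares(lambda v:np.hypot(*(X-v[:2]).T)-v[2],[.567,-.013,.052],loss='soft_l1',f_scale=.001);print(z,s.x.round(4),np.abs(s.fun).mean())
```

```text
0.2855 [ 0.5676 -0.0122  0.0508] 0.00016874202507458636
0.2755 [ 0.5723 -0.0122  0.0542] 0.00018007208964701676
```

```bash
python3 -m crank '[[[0,-1,12],[0,0,0],255],[[0,-1,27],[0,0,0],255],[[0,-1,40],[0,0,0],255],[[0,-1,50],[0,0,0],255],[[0,-1,57],[0,0,0],255],[[0,-1,62],[0,0,0],255],[[0,-1,66],[0,0,0],255],[[0,-1,69],[0,0,0],255],[[0,-1,70],[0,0,0],255],[[0,-1,71],[0,0,0],255],[[0,-1,71],[0,0,0],255]]'
```

```text
clock: 13.33
position: [0.5672, -0.0142, 0.2197]
tool_rot: [0.0, -0.0, 1.0, -0.0]
wrist_force: [1.1, -0.1, -0.4]
grip_width: 0.025
finger_force: 39.6
```

```bash
python3 -m crank '[[[0,0,0.5],[0,0,0],255],[[0,0,1],[0,0,0],255],[[0,0,1],[0,0,0],255]]'
```

```text
clock: 13.58
position: [0.5673, -0.0142, 0.2193]
tool_rot: [0.001, -0.0, 1.0, 0.0]
wrist_force: [-1.9, 0.2, 4.5]
grip_width: 0.0252
finger_force: 40.1
```

```bash
python3 -m crank '[[[0,0,0],[0,0,0],150],[[0,0,0],[0,0,0],100],[[0,0,0],[0,0,0],50],[[0,0,0],[0,0,0],0],[[0,0,0],[0,0,0],0],[[0,0,0],[0,0,0],0],[[0,0,-10],[0,0,0],0],[[0,0,-30],[0,0,0],0],[[0,0,-60],[0,0,0],0],[[0,0,-95],[0,0,0],0],[[30,0,-125],[0,0,0],0],[[30,0,-125],[0,0,0],0]]'; python3 -m crank '[[[30,0,-10],[0,0,0],255],[[30,0,-10],[0,0,0],255],[[30,0,-10],[0,0,0],255],[[30,0,-10],[0,0,0],255]]'; python3 look.py w6 lid switch_tip
```

```text
clock: 14.58
position: [0.5363, -0.0146, 0.3507]
tool_rot: [0.004, -0.0, 1.0, 0.0]
wrist_force: [0.7, 0.2, 0.6]
grip_width: 0.0855
finger_force: 0.0
clock: 14.92
position: [0.5073, -0.0142, 0.354]
tool_rot: [0.001, -0.0, 1.0, 0.0]
wrist_force: [-0.1, -0.0, 0.5]
grip_width: 0.0386
finger_force: 0.0
lid 0.75 [264.0, 195.0, 378.0, 301.0] [321.4 247.1] 8867 [ 0.653 -0.014] [ 0.572 -0.015]
lid 0.7 [450.0, 196.0, 522.0, 262.0] [485.3 228.1] 3748 [0.623 0.226] [0.553 0.136]
lid 0.56 [482.0, 0.0, 564.0, 33.0] [518.9  13.5] 2031 [0.337 0.232] [0.375 0.139]
[ 0.5072634  -0.01418847  0.35400931] 14.9167
```

View pics/w6.png

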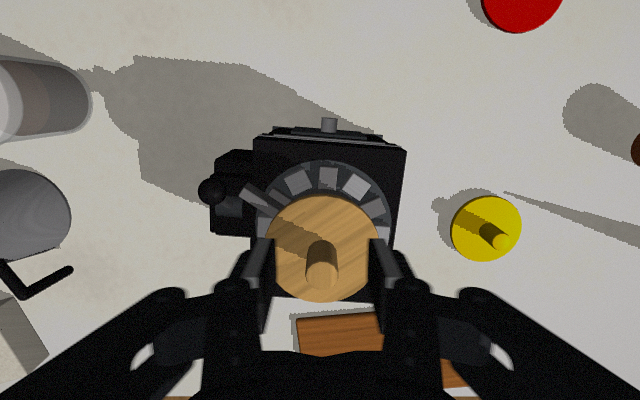

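The lid sits centred on the hopper with the disc at about (322,248), and is let go. The toggle ball is at (212,190) and still leans to the front. A quick numeric check of both follows.

```bash
python3 - <<'E'
from h import *; import pickle
from scipy.optimize import least_squares
d=pickle.load(open('w6.pkl','rb'));Pm=d['P'];m=d['lid'][0][2]
p=[(c,np.nonzero(m[:,c])[0][0]) for c in range(272,374,3)]
X=np.array([ray_z(Pm,q,.214) for q in p if q[1]<240])
s=least_squares(lambda v:np.hypot(*(X-v[:2]).T)-v[2],[.567,-.013,.052],loss='soft_l1',f_scale=.001);print(s.x.round(4))
d2=pickle.load(open('w2.pkl','rb'))
print('ball',tri(Pm,(212,190),d2['P'],(189.5,145)).round(4), proj(Pm,(.521,-.1173,.182)).round(1),proj(d2['P'],(.521,-.1173,.182)).round(1))
E
python3 -m crank '[[[45,-50,0],[0,0,0],255],[[45,-103,10],[0,0,0],255],[[45,-103,50],[0,0,0],255],[[45,-103,90],[0,0,0],255],[[45,-103,130],[0,0,0],255],[[45,-103,165],[0,0,0],255],[[45,-103,186],[0,0,0],255],[[45,-103,186],[0,0,0],255],[[45,-103,186],[0,0,0],255]]'
```

```text
[ 0.5679 -0.0144  0.0506]
ball [ 0.5238 -0.12    0.1788] [212.1 188.7] [191.8 142.4]
clock: 15.82
position: [0.4619, -0.1172, 0.1668]
tool_rot: [-0.002, -0.0, 1.0, 0.0]
wrist_force: [0.4, -0.0, 0.9]
grip_width: 0.0004
finger_force: 0.0
```

```bash
python3 -m crank '[[[-15,-1,0],[0,0,0],255],[[-30,-2,0],[0,0,0],255],[[-42,-3,0],[0,0,0],255],[[-54,-4,0],[0,0,0],255],[[-66,-5,0],[0,0,0],255],[[-78,-6,0],[0,0,0],255],[[-90,-7,0],[0,0,0],255],[[-100,-8,0],[0,0,0],255],[[-108,-8,0],[0,0,0],255],[[-108,-8,0],[0,0,0],255],[[-108,-8,0],[0,0,0],255]]'
```

```text
clock: 16.73
position: [0.5709, -0.1252, 0.1687]
tool_rot: [0.001, -0.001, 1.0, -0.0]
wrist_force: [0.2, -0.1, -0.3]
grip_width: -0.0002
finger_force: 0.0
```

```bash
python3 -m crank '[[[20,0,0],[0,0,0],255],[[50,4,0],[0,0,0],255],[[85,7,0],[0,0,0],255],[[105,8,-20],[0,0,0],255],[[105,8,-60],[0,0,0],255],[[105,30,-100],[0,0,0],255],[[105,50,-140],[0,0,0],255],[[105,60,-170],[0,0,0],255],[[105,60,-170],[0,0,0],255],[[105,60,-170],[0,0,0],255]]'; python3 look.py w7 lid switch_tip
python3 - <<'E'
from h import *; import pickle
a=bot.get_image('side');w=pickle.load(open('w7.pkl','rb'))['pix'][100:400,120:520];Pm=pickle.load(open('w7.pkl','rb'))['P']
print('ball expected at 1.0 rad',proj(Pm,(.5967,-.1231,.182)),'at 0.8',proj(Pm,(.5823,-.122,.1885)))
cv2.imwrite('pics/c7.png',np.hstack([w,cv2.resize(a['pixels'][130:230,300:400],(300,300),interpolation=2)])[:,:,::-1])
E
```

```text
clock: 17.57
position: [0.4655, -0.0646, 0.3402]
tool_rot: [0.003, -0.001, 1.0, -0.0]
wrist_force: [-0.6, 0.1, -0.5]
grip_width: 0.0003
finger_force: 0.0
lid 0.9 [484.0, 225.0, 556.0, 290.0] [519.6 257. ] 3760 [0.622 0.225] [0.534 0.113]
lid 0.71 [353.0, 246.0, 435.0, 291.0] [391.5 267.9] 2844 [0.64  0.039] [ 0.545 -0.001]
lid 0.71 [527.0, 0.0, 608.0, 66.0] [564.   28.9] 4870 [0.317 0.231] [0.348 0.116]
switch_tip 0.77 [260.0, 247.0, 276.0, 291.0] [268.6 271.6] 369 [ 0.647 -0.143] [ 0.549 -0.113]
[ 0.46552579 -0.06459778  0.34023081] 17.5667
ball expected at 1.0 rad [262.74522149 305.56728884] at 0.8 [262.12598977 296.43908482]
```

View pics/c7.png

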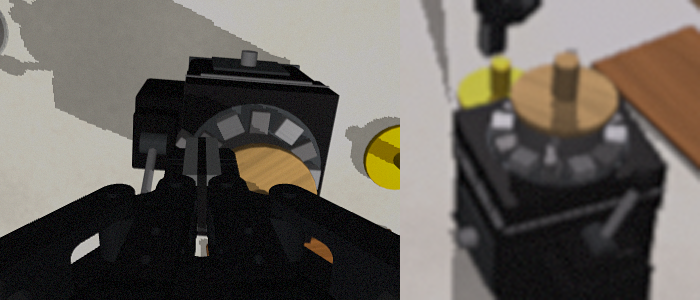

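The lever now leans to the back (side crop: ball near (632,193)), and the lid lies flat on the hopper. I'll measure the lever angle before handing in.

Run:
```python
from h import *
xg=np.array([.997,-.077,0]);pv=np.array([.5588,-.1202,.112])
c=[]
for n in ('side','top'):
    im=bot.get_image(n);Pm=P(im)
    for m in bot.masks_of('switch_tip',im)[:1]:
        ys,xs=np.nonzero(m['pixels']);print(n,round(m['conf'],2),np.round(m['rect']),xs.mean(),ys.mean())
    for q in (.8,.9,1.):
        X=pv+.08*(np.sin(q-.5)*xg+np.cos(q-.5)*np.array([0,0,1]));u=proj(Pm,X);print(n,q,u.round(1))
    x,y=u.astype(int);c.append(cv2.resize(im['pixels'][y-20:y+20,x-20:x+20],(400,400),interpolation=2))
cv2.imwrite('pics/c8.png',np.clip(np.hstack(c).astype(float)*1.8,0,255).astype(np.uint8)[:,:,::-1])
```

```text
side 0.63 [368. 183. 384. 211.] 376.4 195.35
side 0.8 [376.3 190.2]
side 0.9 [378.7 190.3]
side 1.0 [380.9 190.6]
top 0.8 [362.9 157.8]
top 0.9 [363.  155.5]
top 1.0 [363.1 153.5]
```

View pics/c8.png

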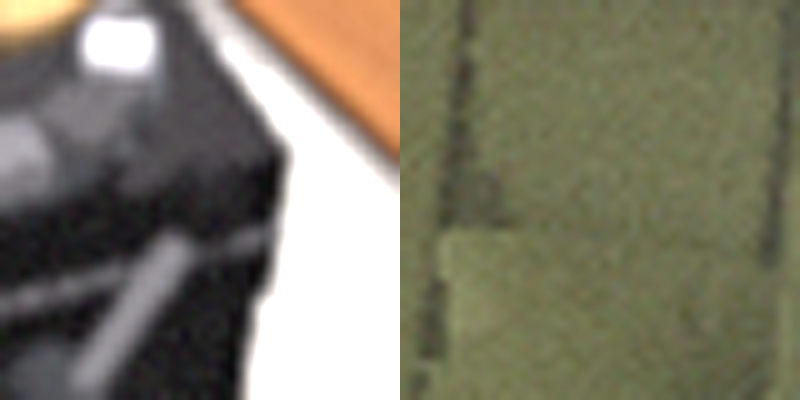

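```bash
python3 -c "
from workcell import bot
print(bot.finish_job())"
```

```text
the job is handed in; nothing more can be done
None
```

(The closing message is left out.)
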